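# Click the swivel tile stand to its reading angle and lean the white tile on it

### The arm

A 6-joint arm with a two-finger parallel gripper is mounted at the origin on the work surface. World frame = base frame: x ahead of the robot, y to its left, z up, the work surface at z = 0. Lengths are in m, angles in rad, forces in N, time in s.
With the tool pointing down it reaches from about 0.35 to 0.975 m from the base axis. Payload 7.1 kg.
Tool frame: the origin (TCP) lies between the finger pads; the fingertips stand ctrl.tip_extent ahead of it and the grasp point (between the pads) lies 6 mm ahead of it (ctrl.tip_extent is the distance from the TCP to the fingertips, in m); z points along the fingers, y is the direction in which the jaws open and shut (so a half turn about z gives the same grasp; the last joint's range is limited). The gripper opens to 88 mm and grips with 3 to 60 N. Pads are 20 mm wide; open, the fingers measure 115 mm over their backs; the gripper's body (75 mm by 178 mm) begins 61 mm behind the grasp point.
Start: joints at [-1.295, 0.423, 1.63, -0, 1.089, -0.019], TCP at [0.182, -0.598, 0.248] pointing down, gripper open.
Joint ranges: [-3, 3], [-0.9, 2.11], [0.09, 2.58], [-1.31, 4.45], [0.11, 2.69], [-2.54, 2.54]. Speed limits (rad/s): [2.39, 2.39, 3.01, 3.14, 3.14, 3.14].

### API

Orientations are given as a rotation vector (axis times angle).
In Python, from station import ctrl gives the robot as it stands.
- The arm moves only by the tool carry_out, never from a script. Its argument "targets" is a list of rows, each a list of 2 entries, a list of its own where there are three numbers: the shift along the tool's x, y, z in m, then the turn about the tool's z in degrees. A call has exactly 8 rows; each row is the pose to reach, as a shift and turn from the pose commanded when the call began, along the tool's axes at that moment; what a row does not reach only later rows make up. A row lasts 1/12 s, in which the tool goes at most 41.7 mm and 7.16 degrees, less where a joint would pass 70% of its speed; a pose out of reach is approached as far as the arm can. A call with a gripper value outside its range is refused whole. "jaw" is the opening, from -1 (shut) to 1 (fully open), so that 0 is half open, set as the call begins (left out, the last holds). The fingers move at their own pace and stop on an object; "newtons" is the grip in N (left out, the last holds). Time passes only in rows, so rows that repeat a pose let the fingers close, or fill a call up. It gives the time, the measured TCP pose, the force and the opening at its end, in the units of the state.
- ctrl.observe(): the state, without advancing time (a new reading comes with each control period).
- ctrl.grab_frame(name): name is "side" or "top" or "wrist"; returns the picture (480x640x3 uint8, red, green, blue); there is no depth.
- ctrl.camera_info(name): a dict with "fx", "fy", "cx", "cy" (pixels), "pose" (4x4, takes a point from camera to world coordinates); the wrist camera has in their place "hand_eye" (4x4, takes a point from camera to tool coordinates, whose origin is the TCP and whose axes are the flange's). Camera axes: x right, y up, looking along -z (the intrinsics and any distortion apply to the point x, -y, -z); pixel columns grow to the right and rows downward; lengths in m; the calibration is good to about 2 mm. A picture is of the moment at which its call begins: read the wrist's pose just before it. camera_info takes no time and is no camera call.
- ctrl.finish_job(): hands the job in, once; it reports no verdict.
The state is a dict: "time_s": time; "joint_positions": joint angles; "qvel": joint speeds; "effort": joint torques, N m; "ee_pos": TCP position; "eef_rot": TCP orientation; "ft_force": force on the tool from outside, world axes, zero at the start; "ft_torque": the same for the moment, N m; "gripper_width": finger opening in m.
Only numpy, scipy, OpenCV 4.12 (cv2) and the standard library are available. Lean on these libraries where they do the work, as an engineer would, in place of code of your own. Each camera call takes 0.05 s, during which the arm holds its last target.

### The job

The swivel stand clicks into place every 30 degrees. Turn its top until the upright handle sits in the third click anticlockwise (seen from above) past the raised index block on the base, that is at 90 degrees; only then take the white ceramic tile out of its slotted rack and lower it gently onto the stand's ledge, behind the lip and centred, leaning flat against the sloped rest, and let go. The stand must stay in that click, and the wash bottle and the beaker must be left alone.

Things in the scene. Friction and masses are not known exactly. Their poses are not given: they have to be found in the camera images.
- stand: Fixed round grey base: flange 290 mm across, 8 mm high; housing 200 mm across, 30 mm high. Origin: centre of its underside on the bench, on the swivel axis; z up. Its +x axis points to the dark raised index block (36 x 16 mm, top at 22 mm) on the flange, 124 mm from the axis. Thin dark marks show the other clicks, every 30 degrees.
- turret (a joint): Angle of the swivel top (rad) about the vertical through the stand's origin, growing anticlockwise from above; 0 when the handle is over the index block: the handle's direction is the stand's +x turned by this angle. A sprung ball clicks every 0.524 rad; about 5 N at the handle to pass a click; let go, it falls into the nearest click. Stops at +-2.18. Wanted click: +1.571.
- rest (a point): Steel rest on the swivel top, leaning back 20 degrees. Origin: on the ledge at the foot of the face, mid width, 51.5 mm above bench, 20 mm in front of the axis. z up the face, x along the ledge to the handle side, -y front (at turret angle q it points q - 90 deg from stand +x). Face 100 wide, 90 high; ledge square to it, 110 wide, 24 deep to a lip 8 high, 5 thick; panel 8 thick.
- tile: Loose white glazed ceramic tile, 100 mm wide (x), 10 mm thick (y), 140 mm tall (z), about 0.32 kg; both faces and ends are alike. Origin: middle of its lower edge face. Stands upright in the rack at the start, z up.
- tile_center (a point): Centre of the tile, 70 mm above its origin along the tile's z.
- rack: Fixed grey plastic slotted rack, foot 140 x 80 mm, 35 mm high. Origin: centre of its underside; its x axis runs along the slot. The slot is 12 mm wide and 104 mm long with its floor 10 mm above the bench and is 25 mm deep; the tile stands in it, 115 mm showing above the rack.
- wash_bottle: Bystander: loose white plastic wash bottle, 72 mm across, 190 mm tall with a bent spout. Origin: centre of its underside.
- beaker: Bystander: loose glass beaker, 70 mm across, 90 mm tall. Origin: centre of its underside.
- wipes: Bystander, fixed: stack of paper wipes, 110 x 110 mm, 90 mm tall. Origin: centre of its underside.
- handle_top (a point): Top of the handle: an upright black round post, 18 mm in diameter, fixed on a 30 mm wide lug of the swivel top, its axis 125 mm from the swivel axis, from 42 to 135 mm above the bench (this point at 135). Led round with the fingers either side along its path and turning with it, it follows freely. The swivel top is a 192 mm aluminium disc, its upper face 42 mm above the bench.
Mind the look-alikes: they are no part of the job. There is more than one size of the tile; the job needs the middle-sized.

How it is judged:
On the way, in this order (a step that is already met when the one before it is completed fails the run):
1. the handle sits in the third click anticlockwise past the index block (90 degrees, within 6 degrees) while the tile is still in its rack (value of joint turret between 1.466 and 1.676 rad and distance of tile from where it was at the start of the episode below 0.015 m), for 0.3 s.
2. the tile stands on the ledge, leaning flat against the sloped rest, with the stand still in the third click (value of joint turret between 1.466 and 1.676 rad and x of tile_center in the frame of rest between -0.025 and 0.025 m and y of tile_center in the frame of rest between -0.018 and 0.002 m and z of tile_center in the frame of rest between 0.063 and 0.077 m and angle between the z axis of tile and the z axis of rest, either way round below 0.2 rad), for 0.2 s.
At the end, for the whole second after the job is handed in: The stand's handle sits in the third click anticlockwise past the index block (90 degrees, within 6 degrees); the tile stands at rest on the ledge behind the lip, centred within 25 mm, leaning against the sloped rest and parallel to it within about 11 degrees (all of step 2 and angle between the y axis of tile and the y axis of rest, either way round below 0.2 rad and linear speed of tile below 0.02 m/s and angular speed of tile below 0.1 rad/s); the robot touches nothing.
It fails at once if the wash bottle or the beaker is moved more than 30 mm (distance of any of wash_bottle, beaker from where it was at the start of the episode above 0.03 m).
It fails at once if the tile is let fall or slammed onto the stand (faster than 0.5 m/s close above the ledge, as after a drop of some 20 mm or more) (distance between tile_center and rest below 0.1 m and linear speed of tile above 0.5 m/s).
It also fails if it takes over 61 s, if anything falls off the work surface, if the arm or the gripper's body presses on something with over 40 N, if the wrist force passes 120 N, or if a joint passes its speed limit or range.

## Working session

There is one attempt and no reset: what is moved stays moved. The work goes in short steps, Python scripts to look and compute and a tool call to move; the robot and the scene stay as the last step left them, time stands still between calls to the robot, and variables do not carry over. Pictures are saved under pics/ and viewed, and the job is handed in when it is done.

Besides the shell and the picture viewer there is one more tool, called after "Call:" as name(argument=value, ...), one argument or row to a line, values as JSON. carry_out: Moves the arm, as the interface text tells. Its arguments: {"type":"object","properties":{"targets":{"type":"array"},"jaw":{"type":"number"},"newtons":{"type":"number"}},"required":["targets"]}

```bash
mkdir -p pics; ls; python3 - <<'E'
from station import ctrl
import cv2,numpy as np
s=ctrl.observe()
for k,v in s.items(): print(k,np.round(v,4))
print(ctrl.tip_extent)
for n in ["side","top","wrist"]:
    print(n,ctrl.camera_info(n))
for n in ["side","top"]:
    cv2.imwrite(f"pics/{n}0.png",ctrl.grab_frame(n)[:,:,::-1])
E
```

```text
pics
time_s 0.0
joint_positions [-1.295   0.4238  1.6307 -0.      1.0886 -0.019 ]
qvel [-0.0006  0.0017  0.0018 -0.0005 -0.0007 -0.0004]
effort [ 2.00000e-04 -5.44632e+01 -2.73667e+01  6.44000e-02  2.28000e-02
 -1.00000e-04]
ee_pos [ 0.1815 -0.5975  0.2469]
eef_rot [-3.1061e+00 -4.6120e-01  3.0000e-04]
ft_force [-0.9757 -0.4608 -0.0023]
ft_torque [0.0243 0.0158 0.0127]
gripper_width 0.0881
0.025
side {'fx': 541.373798352124, 'fy': 541.373798352124, 'cx': 331.38589445045903, 'cy': 247.0801733298687, 'pose': array([[-0.75870148,  0.48140987, -0.43888108, -0.15016345],
       [-0.65143613, -0.56247375,  0.50917016,  0.78360193],
       [-0.00173955,  0.67221114,  0.74035745,  1.25145153],
       [ 0.        ,  0.        ,  0.        ,  1.        ]])}
top {'fx': 586.40455908199, 'fy': 586.40455908199, 'cx': 318.0052785676678, 'cy': 242.66303708141214, 'pose': array([[ 0.02157333,  0.99094387, -0.13253238,  0.31323927],
       [-0.99974311,  0.02230401,  0.00403102,  0.01264212],
       [ 0.00695052,  0.13241137,  0.99117048,  1.93034814],
       [ 0.        ,  0.        ,  0.        ,  1.        ]])}
wrist {'fx': 385.4125497332967, 'fy': 385.4125497332967, 'cx': 319.294706849273, 'cy': 239.7700066320381, 'hand_eye': array([[-1.37421247e-03,  9.53572361e-01,  3.01160859e-01,
         8.36402315e-02],
       [ 9.99998628e-01,  1.58889876e-03, -4.67920564e-04,
         1.96472729e-04],
       [-9.24710232e-04,  3.01159803e-01, -9.53573237e-01,
        -1.37728652e-01],
       [ 0.00000000e+00,  0.00000000e+00,  0.00000000e+00,
         1.00000000e+00]])}
```

View pics/top0.png

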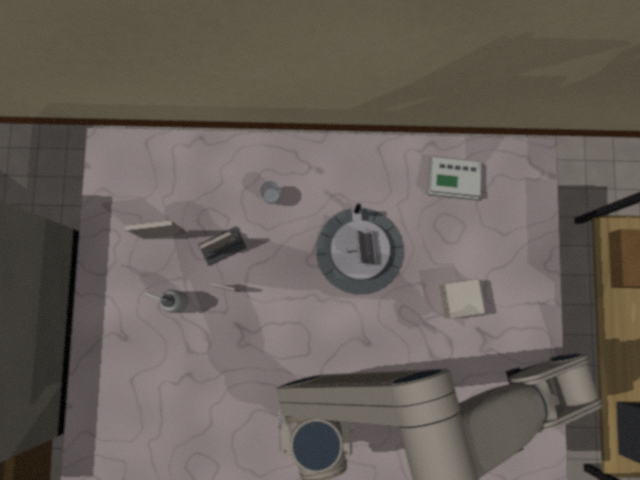

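View pics/side0.png

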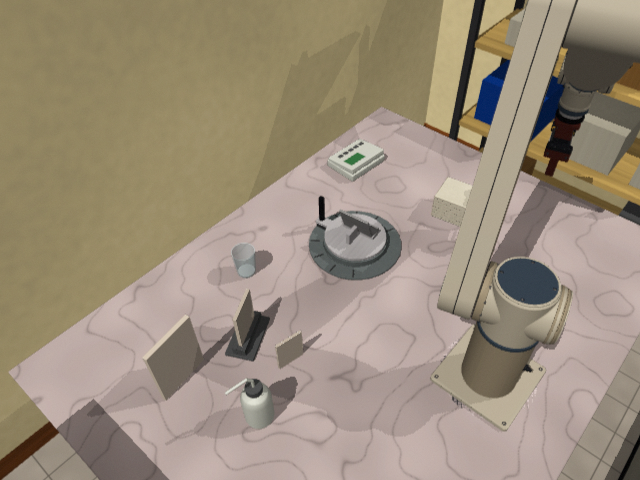

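```bash
cat > h.py <<'E'
import numpy as np,cv2
from station import ctrl
from scipy.spatial.transform import Rotation as R
def ray(n,u,v,T=None):
    c=ctrl.camera_info(n)
    P=c['pose'] if T is None else T
    d=np.array([(u-c['cx'])/c['fx'],-(v-c['cy'])/c['fy'],-1.])
    return P[:3,3],P[:3,:3]@d
def atz(n,u,v,z,T=None):
    o,d=ray(n,u,v,T); return o+d*(z-o[2])/d[2]
def proj(n,p,T=None):
    c=ctrl.camera_info(n); P=c['pose'] if T is None else T
    q=P[:3,:3].T@(np.asarray(p)-P[:3,3]); return np.array([c['cx']+c['fx']*q[0]/-q[2],c['cy']-c['fy']*q[1]/-q[2]])
def tri(a,b):
    A=[];B=[]
    for o,d in (a,b):
        d=d/np.linalg.norm(d);M=np.eye(3)-np.outer(d,d);A.append(M);B.append(M@o)
    x=np.linalg.lstsq(np.vstack(A),np.hstack(B),rcond=None)[0]
    return x,[np.linalg.norm(M@x-b) for M,b in zip(A,B)]
def wristT():
    s=ctrl.observe();T=np.eye(4);T[:3,:3]=R.from_rotvec(s['eef_rot']).as_matrix();T[:3,3]=s['ee_pos']
    return T@ctrl.camera_info('wrist')['hand_eye']
def crop(src,dst,x0,y0,w,h,k):
    im=cv2.imread(src)[y0:y0+h,x0:x0+w]
    cv2.imwrite(dst,cv2.resize(im,None,fx=k,fy=k,interpolation=cv2.INTER_CUBIC))
E
python3 - <<'E'
from h import *
crop('pics/top0.png','pics/t_stand.png',300,190,120,110,5)
crop('pics/top0.png','pics/t_rack.png',120,170,180,150,4)
crop('pics/side0.png','pics/s_stand.png',295,185,120,100,6)
crop('pics/side0.png','pics/s_rack.png',140,270,180,160,4)
E
```

```text
(no output)
```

View pics/t_stand.png

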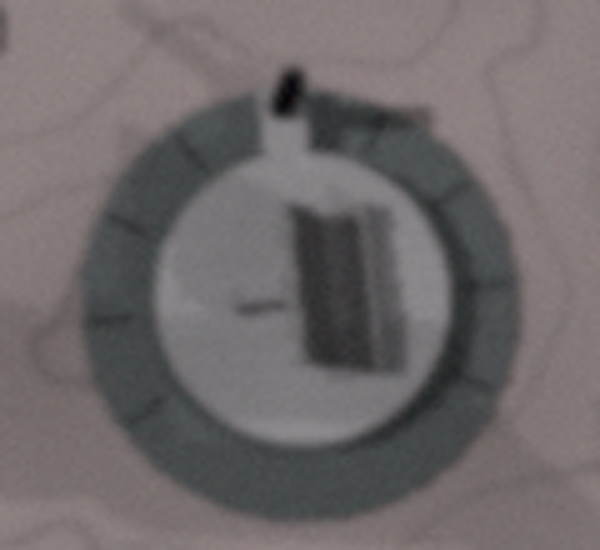

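View pics/t_rack.png

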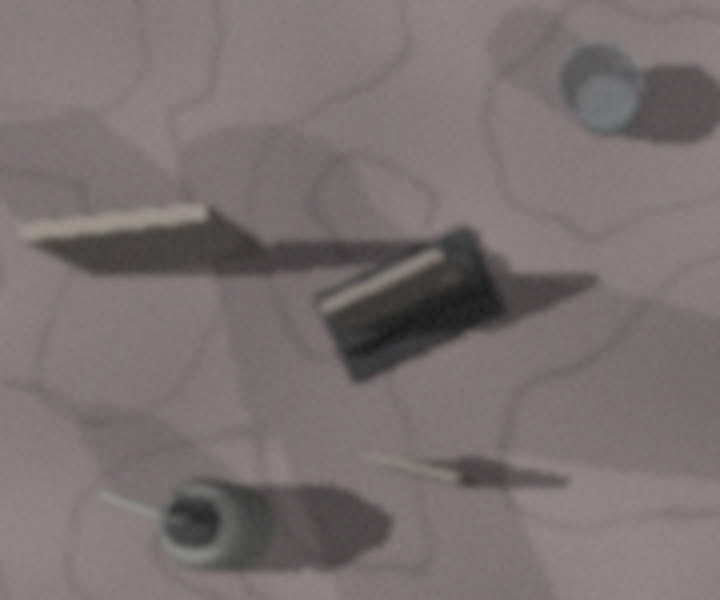

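View pics/s_stand.png

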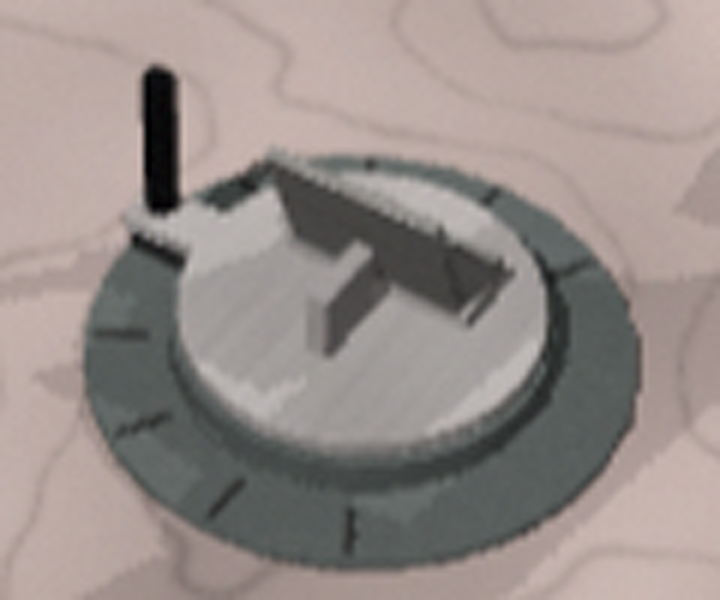

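View pics/s_rack.png

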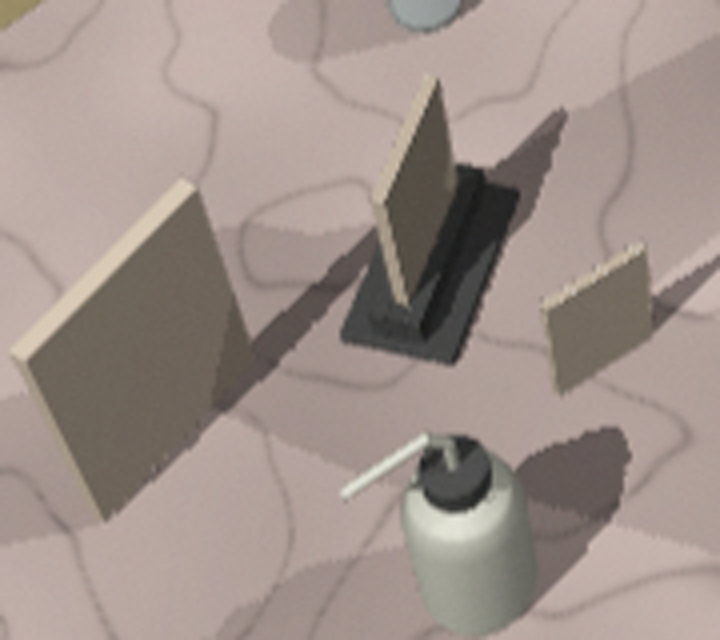

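```bash
cat >> h.py <<'E'
def overlay(n,src,dst,pts,x0,y0,w,h,k,T=None):
    im=cv2.imread(src)[y0:y0+h,x0:x0+w]
    im=cv2.resize(im,None,fx=k,fy=k,interpolation=cv2.INTER_CUBIC)
    for p,c in pts:
        u,v=(proj(n,p,T)+0.5-[x0,y0])*k
        cv2.circle(im,(int(u),int(v)),2,c,-1)
    cv2.imwrite(dst,im)
def standpts(c,psi,q):
    pts=[]
    for a in np.arange(0,360,6):
        a=np.radians(a); e=np.array([np.cos(a),np.sin(a),0])
        pts.append((c+.145*e+[0,0,.008],(0,0,255)))
        pts.append((c+.096*e+[0,0,.042],(255,0,0)))
    for k in range(-4,5):
        a=psi+k*np.pi/6
        pts.append((c+.13*np.array([np.cos(a),np.sin(a),0])+[0,0,.008],(0,255,255)))
    e=np.array([np.cos(psi),np.sin(psi),0]);f=np.array([-e[1],e[0],0])
    for a in(-1,1):
        for b in (-1,1): pts.append((c+(.124+a*.008)*e+b*.018*f+[0,0,.022],(255,255,0)))
    h=np.array([np.cos(psi+q),np.sin(psi+q),0])
    for z in (.042,.07,.1,.135): pts.append((c+.125*h+[0,0,z],(0,255,0)))
    fr=np.array([np.cos(psi+q-np.pi/2),np.sin(psi+q-np.pi/2),0])
    o=c+.02*fr+[0,0,.0515]
    up=np.array([0,0,np.cos(np.radians(20))])-np.sin(np.radians(20))*fr
    for sx in (-.05,.05):
        for z in (0,.09): pts.append((o+sx*h+z*up,(255,0,255)))
    return pts
E
python3 - <<'E'
from h import *
for v in ((360.4,251.0),): print(atz('top',*v,.008))
# flange extents top view
E=[(82,305),(520,300),(305,522)]
E=np.array(E)/5+[300,190]
print([atz('top',*e,.008).round(4) for e in E])
E=np.array([(82,360),(640,350),(375,568)])/6+[295,185]
print([atz('side',*e,.008).round(4) for e in E])
c=atz('top',360.4,251.,.008); c[2]=0
P=np.radians(4)
overlay('top','pics/top0.png','pics/o1.png',standpts(c,P,0),300,190,120,110,5)
overlay('side','pics/side0.png','pics/o2.png',standpts(c,P,0),295,185,120,100,6)
E
```

```text
[ 0.5456596  -0.13576447  0.008     ]
[array([0.5424, 0.0095, 0.008 ]), array([ 0.5522, -0.2799,  0.008 ]), array([ 0.4028, -0.1394,  0.008 ])]
[array([ 0.6464, -0.0322,  0.008 ]), array([ 0.4306, -0.2262,  0.008 ]), array([ 0.4443, -0.0233,  0.008 ])]
```

View pics/o1.png

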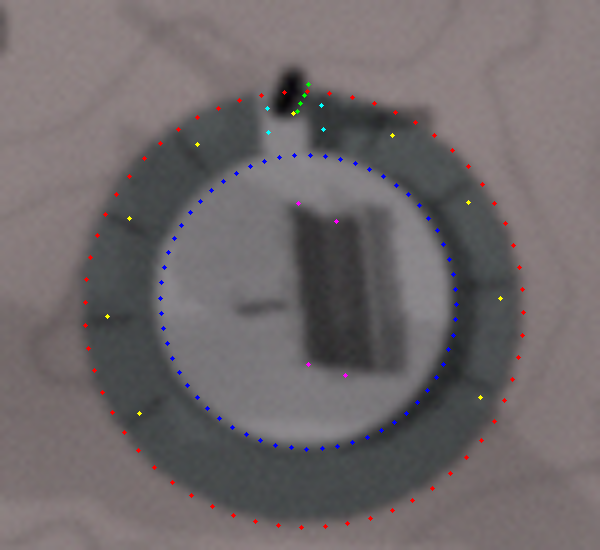

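View pics/o2.png

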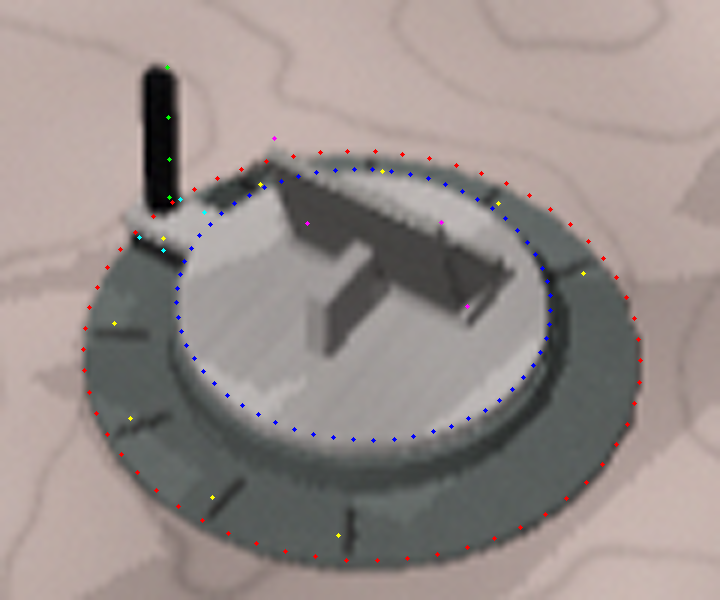

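```bash
cat >> h.py <<'E'
def cur():
    s=ctrl.observe();return np.array(s['ee_pos']),R.from_rotvec(s['eef_rot']).as_matrix()
def mark_fit(n,pix,off,k):
    return [atz(n,*(np.array(p)/k+off-.5),.008) for p in pix]
E
python3 - <<'E'
from h import *
# handle top centre
print('handle top',tri(ray('side',*(np.array([159,72])/6+[295,185]-.5)),ray('top',*(np.array([293,74])/5+[300,190]-.5))))
# marks -> line angles; centre
mt=mark_fit('top',[(190,150),(124,223),(108,320),(148,410),(478,384),(490,285),(455,190)],[300,190],5)
ms=mark_fit('side',[(120,333),(140,425),(228,497),(350,530),(576,268),(492,195)],[295,185],6)
from scipy.optimize import least_squares
def fit(m,ks):
    m=np.array(m)[:,:2]
    def f(p):
        r=m-p[:2];a=np.arctan2(r[:,1],r[:,0])-p[2]-np.radians(30)*np.array(ks)
        return np.r_[np.angle(np.exp(1j*a))*.125,(np.hypot(r[:,0],r[:,1])-p[3])]
    s=least_squares(f,[.545,-.136,.1,.125]);print(s.x.round(4),np.degrees(s.x[2]),np.abs(s.fun).max())
fit(mt,[1,2,3,4,-4,-3,-2]); fit(ms,[1,2,3,4,-3,-2])
# tile top ends in top view at z=.15, side
for p in [(322,308),(440,255)]: print('tile top',atz('top',*(np.array(p)/4+[120,170]-.5),.15))
for p in [(377,203),(433,80)]: print('tile top side',atz('side',*(np.array(p)/4+[140,270]-.5),.15))
for p in [(357,381),(503,305)]: print('rack foot',atz('top',*(np.array(p)/4+[120,170]-.5),.0))
print('bottle top',atz('top',168.5,299.5,.17)); print('beaker',atz('top',270,190,.09))
p,M=cur();print(p,M.round(3))
E
```

```text
handle top (array([ 0.67363227, -0.1189854 ,  0.13591869]), [np.float64(0.0035351291347833244), np.float64(0.0035351291347834454)])
[ 0.5492 -0.1333  0.1168  0.1267] 6.692438233708803 0.0027704827872450793
[ 0.5176 -0.1342 -0.1127  0.1307] -6.455886742485441 0.0207792450722859
tile top [0.5313521  0.36570011 0.15      ]
tile top [0.5743018  0.27736183 0.15      ]
tile top side [0.52675822 0.36515344 0.15      ]
tile top side [0.57005377 0.27722878 0.15      ]
rack foot [0.48971533 0.36369158 0.        ]
rack foot [0.55559835 0.24576602 0.        ]
bottle top [0.36747123 0.44791604 0.17      ]
beaker [0.72599132 0.16254999 0.09      ]
[ 0.18152555 -0.59759992  0.24701535] [[ 0.957  0.291 -0.   ]
 [ 0.291 -0.957  0.001]
 [ 0.    -0.001 -1.   ]]
```

```bash
python3 - <<'E'
from h import *
ms=mark_fit('side',[(120,333),(140,425),(228,497),(350,530),(576,268),(492,195)],[295,185],6)
from scipy.optimize import least_squares
m=np.array(ms)[:,:2];ks=[1,2,3,4,-4,-3]
def f(p):
        r=m-p[:2];a=np.arctan2(r[:,1],r[:,0])-p[2]-np.radians(30)*np.array(ks)
        return np.r_[np.angle(np.exp(1j*a))*.125,(np.hypot(r[:,0],r[:,1])-p[3])]
s=least_squares(f,[.545,-.136,.1,.125]);print(s.x.round(4),np.degrees(s.x[2]),np.abs(s.fun).max())
p,M=cur()
# pose above handle: tool y along tangent
for psi in (7,):
    for y in (98-180+0,97):
        a=np.arctan2(M[1,1],M[0,1]);print(np.degrees(a))
E
```

```text
[ 0.5457 -0.1376  0.1156  0.1282] 6.6235634517138084 0.0033082366635214244
-73.10830334900254
-73.10830334900254
```

```bash
cat >> h.py <<'E'
def rel(p,yaw,frm=None):
    q,M=cur() if frm is None else frm
    d=M.T@(np.array(p)-q)
    a=np.degrees(np.arctan2(M[1,1],M[0,1]))
    t=-((yaw-a+180)%360-180)
    return d.round(4),round(t,2)
E
python3 - <<'E'
from h import *
print(rel([.60,-.175,.25],-83.3))
E
```

```text
(array([ 0.5232, -0.2828, -0.0026]), np.float64(10.19))
```

```bash
python3 - <<'E'
from h import *
print(rel([.672,-.120,.25],-83.3))
E
```

```text
(array([ 0.6081, -0.3145, -0.0025]), np.float64(10.19))
```

Call:
carry_out(
  targets=[
    [[0.608, -0.314, -0.003], 10.2],
    [[0.608, -0.314, -0.003], 10.2],
    [[0.608, -0.314, -0.003], 10.2],
    [[0.608, -0.314, -0.003], 10.2],
    [[0.608, -0.314, -0.003], 10.2],
    [[0.608, -0.314, -0.003], 10.2],
    [[0.608, -0.314, -0.003], 10.2],
    [[0.608, -0.314, -0.003], 10.2],
  ],
  jaw=0.2,
)

```text
time_s: 0.77
ee_pos: [0.4212, -0.3642, 0.2489]
eef_rot: [-3.136, -0.183, 0.001]
ft_force: [0.9, -1.0, 0.1]
gripper_width: 0.0528
```

```bash
python3 - <<'E'
from h import *
print(rel([.672,-.120,.25],-83.3),cur()[0])
E
```

```text
(array([ 0.2775, -0.2133, -0.0011]), np.float64(-0.02)) [ 0.42116609 -0.36416707  0.24894679]
```

Call:
carry_out(
  targets=[
    [[0.277, -0.213, 0], 0],
    [[0.277, -0.213, 0], 0],
    [[0.277, -0.213, 0], 0],
    [[0.277, -0.213, 0], 0],
    [[0.277, -0.213, 0], 0],
    [[0.277, -0.213, 0], 0],
    [[0.277, -0.213, 0], 0],
    [[0.277, -0.213, 0], 0],
  ],
)

```text
time_s: 1.43
ee_pos: [0.6599, -0.1315, 0.2487]
eef_rot: [-3.136, -0.184, 0.001]
ft_force: [0.8, -0.7, 0.3]
gripper_width: 0.0529
```

```bash
python3 - <<'E'
from h import *
print(rel([.672,-.120,.25],-83.3),cur()[0])
T=wristT();np.save('T1.npy',T)
cv2.imwrite('pics/w1.png',ctrl.grab_frame('wrist')[:,:,::-1])
E
```

```text
(array([ 0.0133, -0.01  , -0.0013]), np.float64(0.0)) [ 0.65994709 -0.13150991  0.24874025]
```

View pics/w1.png

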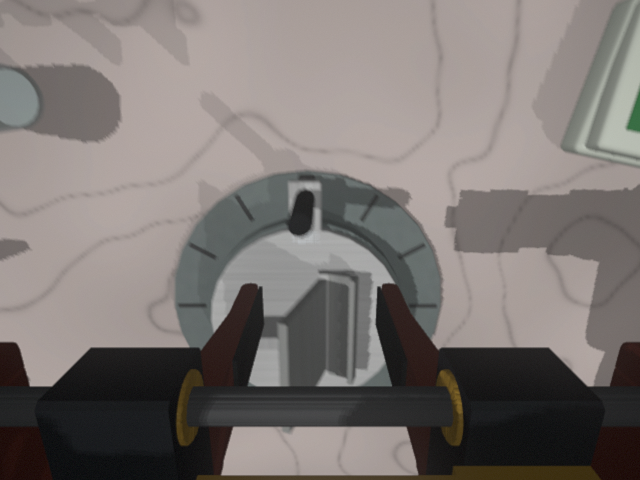

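```bash
python3 - <<'E'
from h import *
T=np.load('T1.npy')
for c in ([.5475,-.1352,0],):
    overlay('wrist','pics/w1.png','pics/o3.png',standpts(np.array(c),np.radians(6.7),0),160,150,300,250,2.6,T)
E
```

```text
(no output)
```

View pics/o3.png

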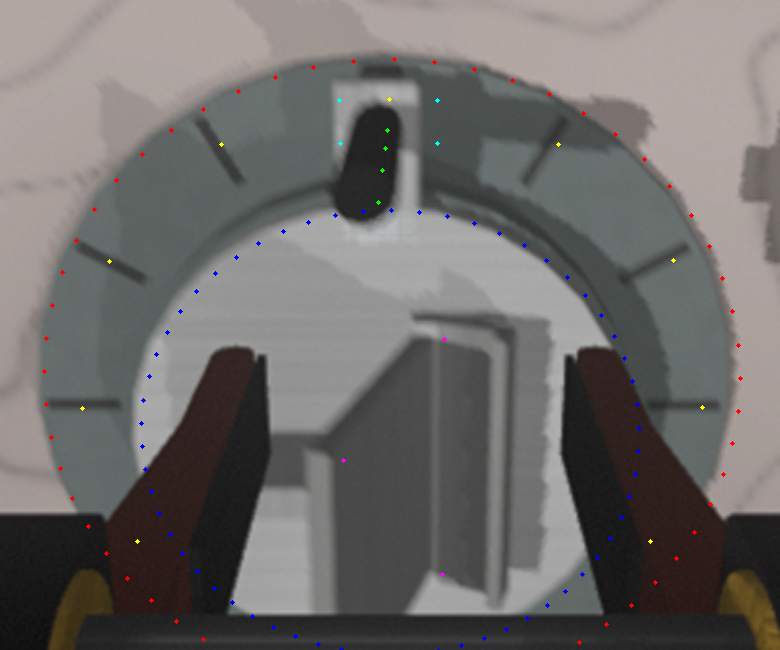

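```bash
python3 - <<'E'
from h import *
from scipy.optimize import least_squares
T=np.load('T1.npy')
L={1:[(201,120),(242,183)],2:[(80,245),(145,281)],3:[(50,405),(120,405)],-1:[(563,120),(525,183)],-2:[(688,247),(622,281)],-3:[(718,405),(650,405)]}
fl=[(42,370),(738,378),(390,55),(110,150),(663,150),(250,82),(515,80)]
px=lambda p:np.array(p)/2.6+[160,150]-.5
D=[(k,atz('wrist',*px(p),.008,T)[:2]) for k,v in L.items() for p in v]
F=[atz('wrist',*px(p),.008,T)[:2] for p in fl]
def f(p):
    r=[]
    for k,x in D:
        a=p[2]+k*np.pi/6; d=x-p[:2]; r.append(-np.sin(a)*d[0]+np.cos(a)*d[1])
    for x in F: r.append(np.hypot(*(x-p[:2]))-.145)
    return np.array(r)
s=least_squares(f,[.5475,-.1352,.117],loss='soft_l1',f_scale=.002);print(s.x[:2],np.degrees(s.x[2]),(f(s.x)*1e3).round(1))
# handle top at z=.135: top centre
print(atz('wrist',*px((380,124)),.135,T), atz('wrist',*px((363,200)),.05,T))
E
```

```text
[ 0.54897423 -0.13314242] 6.8207681141596 [ 0.4  0.4 -0.4  0.6 -0.2 -0.1  1.   0.5 -0.4 -0.1 -0.9 -0.7 -1.1  0.8
  0.1  7.1  7.5 -0.7 -0.7]
[ 0.69243792 -0.11886719  0.135     ] [ 0.64792443 -0.11477279  0.05      ]
```

```bash
python3 - <<'E'
from h import *
T=np.load('T1.npy')
px=lambda p:np.array(p)/2.6+[160,150]-.5
print(T[:3,3],atz('wrist',*px((363,198)),.135,T),atz('wrist',*px((380,126)),.043,T))
print(rel([.673,-.118,.11],-83.2))
E
```

```text
[ 0.74316615 -0.12189078  0.38640572] [ 0.67252641 -0.11651752  0.135     ] [ 0.67317378 -0.11783449  0.043     ]
(array([ 0.0086, -0.0072,  0.139 ]), np.float64(0.08))
```

Call:
carry_out(
  targets=[
    [[0.009, -0.007, 0.01], 0],
    [[0.009, -0.007, 0.035], 0],
    [[0.009, -0.007, 0.07], 0],
    [[0.009, -0.007, 0.1], 0],
    [[0.009, -0.007, 0.125], 0],
    [[0.009, -0.007, 0.139], 0],
    [[0.009, -0.007, 0.139], 0],
    [[0.009, -0.007, 0.139], 0],
  ],
)

```text
time_s: 2.15
ee_pos: [0.6666, -0.1258, 0.1096]
eef_rot: [-3.136, -0.182, 0.002]
ft_force: [-0.2, 0.5, -0.1]
gripper_width: 0.0525
```

```bash
python3 - <<'E'
from h import *
print(rel([.673,-.1175,.11],-83.2),cur()[0])
E
```

```text
(array([ 0.0074, -0.0075, -0.0004]), np.float64(-0.15)) [ 0.66656062 -0.12580773  0.1096054 ]
```

Call:
carry_out(
  targets=[
    [[0.007, -0.0075, 0], 0],
    [[0.007, -0.0075, 0], 0],
    [[0.007, -0.0075, 0], 0],
    [[0.007, -0.0075, 0], 0],
    [[0.007, -0.0075, 0], 0],
    [[0.007, -0.0075, 0], 0],
    [[0.007, -0.0075, 0], 0],
    [[0.007, -0.0075, 0], 0],
  ],
)

```text
time_s: 2.82
ee_pos: [0.6731, -0.1172, 0.1102]
eef_rot: [3.136, 0.183, 0.0]
ft_force: [-0.9, 0.5, -0.1]
gripper_width: 0.0527
```

```bash
python3 - <<'E'
from h import *
print(rel([.673,-.1175,.11],-83.2),cur()[0])
E
```

```text
(array([-0.0002,  0.0003,  0.0002]), np.float64(-0.12)) [ 0.67313073 -0.11715991  0.11021304]
```

```bash
cat >> h.py <<'E'
C=np.array([.549,-.133]);PSI=6.8
def arc(a0,angs,z,frm=None):
    # rows: offsets relative to the start orientation
    q,M=cur() if frm is None else frm
    for a in angs:
        t=np.radians(PSI+a); p=np.r_[C+.125*np.array([np.cos(t),np.sin(t)]),z]
        d,t=rel(p,PSI+a-90,(q,M)); print([[*[round(float(x),3) for x in d]],round(float(t),1)],end=', ')
    print()
E
python3 - <<'E'
from h import *
arc(0,[0,0,1,4,9,14,20,26],.11)
E
```

```text
[[-0.0, 0.001, 0.0], -0.1], [[-0.0, 0.001, 0.0], -0.1], [[-0.0, -0.001, 0.0], -1.1], [[-0.001, -0.008, 0.0], -4.1], [[-0.002, -0.018, 0.0], -9.1], [[-0.004, -0.029, 0.0], -14.1], [[-0.008, -0.042, 0.0], -20.1], [[-0.013, -0.054, 0.0], -26.1],
```

Call:
carry_out(
  targets=[
    [[0, 0, 0], 0],
    [[0, 0, 0], 0],
    [[0, -0.001, 0], -1],
    [[-0.001, -0.008, 0], -4],
    [[-0.002, -0.018, 0], -9],
    [[-0.004, -0.029, 0], -14],
    [[-0.008, -0.042, 0], -20],
    [[-0.013, -0.054, 0], -26],
  ],
  jaw=-0.4,
)

```text
time_s: 3.48
ee_pos: [0.6545, -0.0652, 0.1102]
eef_rot: [3.011, 0.892, 0.002]
ft_force: [-0.2, -2.0, -0.5]
gripper_width: 0.0264
```

```bash
python3 - <<'E'
from h import *
s=ctrl.observe();print(s['gripper_width'],s['ft_force'])
q,M=cur();print(q,np.degrees(np.arctan2(q[1]-C[1],q[0]-C[0]))-PSI,np.hypot(*(q[:2]-C)),np.degrees(np.arctan2(M[1,1],M[0,1]))+90-PSI)
# assume commanded pose at a=26
t=np.radians(PSI+26);p=np.r_[C+.125*np.array([np.cos(t),np.sin(t)]),.11]
y=np.radians(PSI+26-90);Mc=np.array([[-np.sin(y),np.cos(y),0],[np.cos(y),np.sin(y),0],[0,0,-1.]])
print(M.round(2),Mc.round(2))
arc(0,[30,34,38,42,46,50,54,58],.11)
arc(0,[30,34,38,42,46,50,54,58],.11,(p,Mc))
E
```

```text
0.026404766393579106 [-0.155122   -1.95142575 -0.46492067]
[ 0.65445467 -0.06519019  0.11019767] 25.94196334026454 0.12537486772668396 26.208218348190837
[[ 0.84  0.54  0.  ]
 [ 0.54 -0.84 -0.  ]
 [ 0.    0.   -1.  ]] [[ 0.84  0.54  0.  ]
 [ 0.54 -0.84  0.  ]
 [ 0.    0.   -1.  ]]
[[-0.001, -0.009, 0.0], -3.8], [[-0.002, -0.018, 0.0], -7.8], [[-0.003, -0.026, 0.0], -11.8], [[-0.005, -0.035, 0.0], -15.8], [[-0.008, -0.043, 0.0], -19.8], [[-0.011, -0.051, 0.0], -23.8], [[-0.015, -0.059, 0.0], -27.8], [[-0.019, -0.066, 0.0], -31.8], 
[[-0.0, -0.009, 0.0], -4.0], [[-0.001, -0.017, 0.0], -8.0], [[-0.003, -0.026, 0.0], -12.0], [[-0.005, -0.035, 0.0], -16.0], [[-0.007, -0.043, 0.0], -20.0], [[-0.011, -0.051, 0.0], -24.0], [[-0.015, -0.059, 0.0], -28.0], [[-0.019, -0.066, 0.0], -32.0],
```

Tracking is excellent. Continue the arc to 58°, then the identical 32° again to 90°.

Call:
carry_out(
  targets=[
    [[0, -0.009, 0], -4],
    [[-0.001, -0.017, 0], -8],
    [[-0.003, -0.026, 0], -12],
    [[-0.005, -0.035, 0], -16],
    [[-0.007, -0.043, 0], -20],
    [[-0.011, -0.051, 0], -24],
    [[-0.015, -0.059, 0], -28],
    [[-0.019, -0.066, 0], -32],
  ],
)

```text
time_s: 4.15
ee_pos: [0.6027, -0.0194, 0.1104]
eef_rot: [2.65, 1.686, 0.002]
ft_force: [1.4, -0.4, 0.6]
gripper_width: 0.0262
```

```bash
python3 - <<'E'
from h import *
s=ctrl.observe();print(s['gripper_width'],s['ft_force'])
q,M=cur();print(q,np.degrees(np.arctan2(q[1]-C[1],q[0]-C[0]))-PSI,np.hypot(*(q[:2]-C)),np.degrees(np.arctan2(M[1,1],M[0,1]))+90-PSI)
arc(0,[62,66,70,74,78,82,86,91],.11)
E
```

```text
0.026238615294467218 [ 1.38573967 -0.37313258  0.62787254]
[ 0.60273851 -0.01939066  0.11038802] 57.88531947039253 0.12567780464649797 58.1439842115944
[[-0.001, -0.009, 0.0], -3.9], [[-0.002, -0.018, 0.0], -7.9], [[-0.003, -0.026, 0.0], -11.9], [[-0.005, -0.035, 0.0], -15.9], [[-0.008, -0.043, 0.0], -19.9], [[-0.011, -0.051, 0.0], -23.9], [[-0.015, -0.059, 0.0], -27.9], [[-0.021, -0.068, 0.0], -32.9],
```

Call:
carry_out(
  targets=[
    [[0, -0.009, 0], -4],
    [[-0.001, -0.017, 0], -8],
    [[-0.003, -0.026, 0], -12],
    [[-0.005, -0.035, 0], -16],
    [[-0.007, -0.043, 0], -20],
    [[-0.011, -0.051, 0], -24],
    [[-0.015, -0.059, 0], -28],
    [[-0.019, -0.066, 0], -32],
  ],
)

```text
time_s: 4.82
ee_pos: [0.5348, -0.0084, 0.1105]
eef_rot: [2.082, 2.351, 0.002]
ft_force: [0.7, 0.0, -0.6]
gripper_width: 0.0262
```

Call:
carry_out(
  targets=[
    [[0, 0, 0], 0],
    [[0, 0, 0], 0],
    [[0, 0, 0], 0],
    [[0, 0, -0.02], 0],
    [[0, 0, -0.05], 0],
    [[0, 0, -0.08], 0],
    [[0, 0, -0.11], 0],
    [[0, 0, -0.14], 0],
  ],
  jaw=0.2,
)

```text
time_s: 5.48
ee_pos: [0.5349, -0.0087, 0.2516]
eef_rot: [2.09, 2.346, 0.0]
ft_force: [1.1, -0.5, -0.5]
gripper_width: 0.0528
```

```bash
python3 - <<'E'
from h import *
q,M=cur();print(q,M.round(2))
# tile above
tc=(np.array([.5313,.3657])+[.5743,.2774]+[.5268,.3652]+[.5700,.2772])/4;print(tc,np.degrees(np.arctan2(-.088,.0431)))
np.save('T2.npy',wristT())
for n in('top','side','wrist'): cv2.imwrite(f'pics/{n}2.png',ctrl.grab_frame(n)[:,:,::-1])
crop('pics/top2.png','pics/t2.png',300,190,120,110,5)
crop('pics/side2.png','pics/s2.png',250,150,180,140,4)
print(rel([tc[0],tc[1],.25],26))
E
```

```text
[ 0.53487933 -0.00865113  0.25160691] [[-0.12  0.99  0.  ]
 [ 0.99  0.12  0.  ]
 [-0.    0.   -1.  ]]
[0.5506   0.321375] -63.90564751288524
(array([0.3263, 0.0521, 0.0027]), np.float64(-19.37))
```

View pics/s2.png

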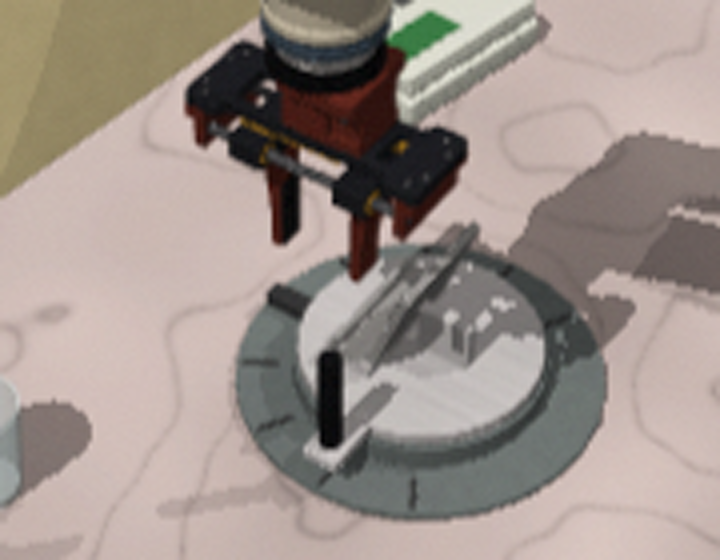

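View pics/wrist2.png

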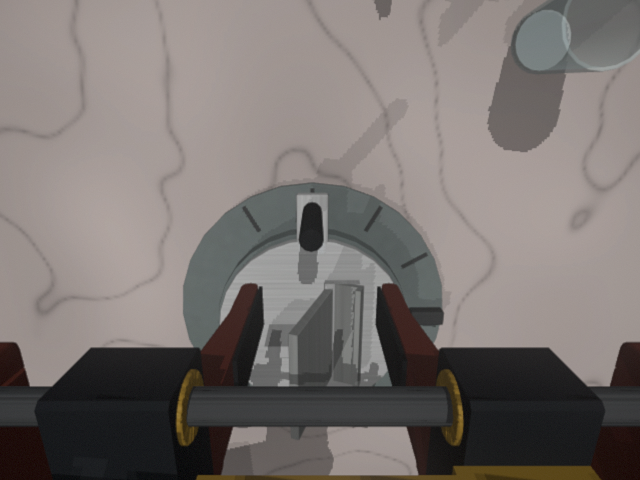

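```bash
python3 - <<'E'
from h import *
T=np.load('T2.npy')
overlay('wrist','pics/wrist2.png','pics/o4.png',standpts(np.r_[C,0],np.radians(6.8),np.pi/2),170,160,290,230,2.7,T)
overlay('top','pics/top2.png','pics/o5.png',standpts(np.r_[C,0],np.radians(6.8),np.pi/2),300,190,120,110,5)
E
```

```text
(no output)
```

View pics/o4.png

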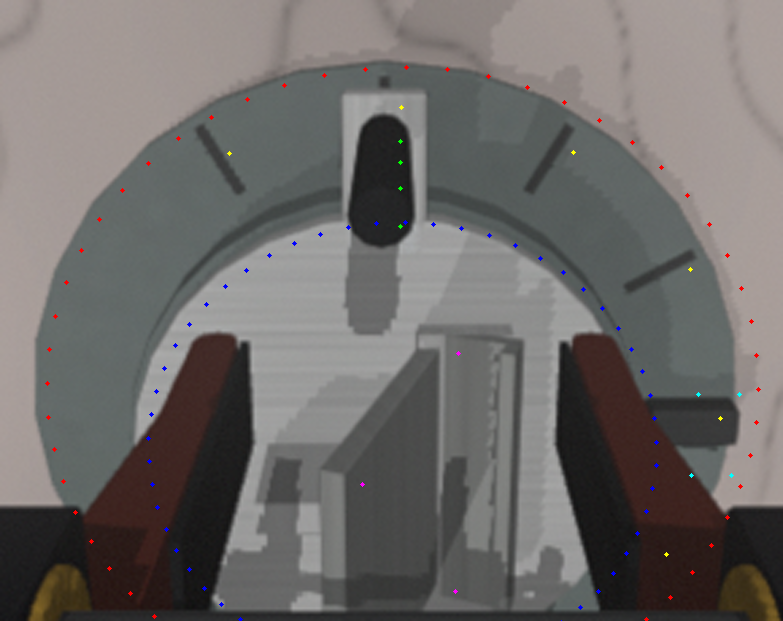

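View pics/o5.png

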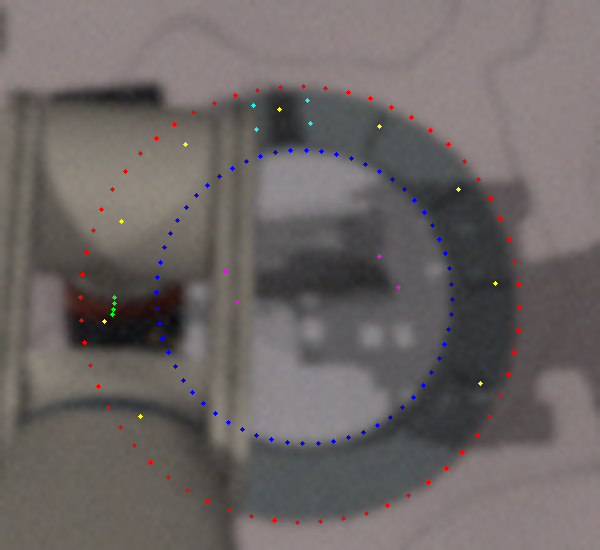

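```bash
python3 - <<'E'
from h import *
print(cur()[0],ctrl.observe()['qvel'].round(3) if hasattr(ctrl.observe()['qvel'],'round') else ctrl.observe()['qvel'])
T=wristT();np.save('T3.npy',T)
cv2.imwrite('pics/wrist3.png',ctrl.grab_frame('wrist')[:,:,::-1])
print(cur()[0])
overlay('wrist','pics/wrist3.png','pics/o6.png',standpts(np.r_[C,0],np.radians(6.8),np.pi/2),170,160,290,230,2.7,T)
E
```

```text
[ 0.53651223 -0.00875077  0.25266774] [ 0.001  0.044  0.054 -0.002 -0.019 -0.006]
[ 0.53524965 -0.00867132  0.2508278 ]
```

View pics/o6.png

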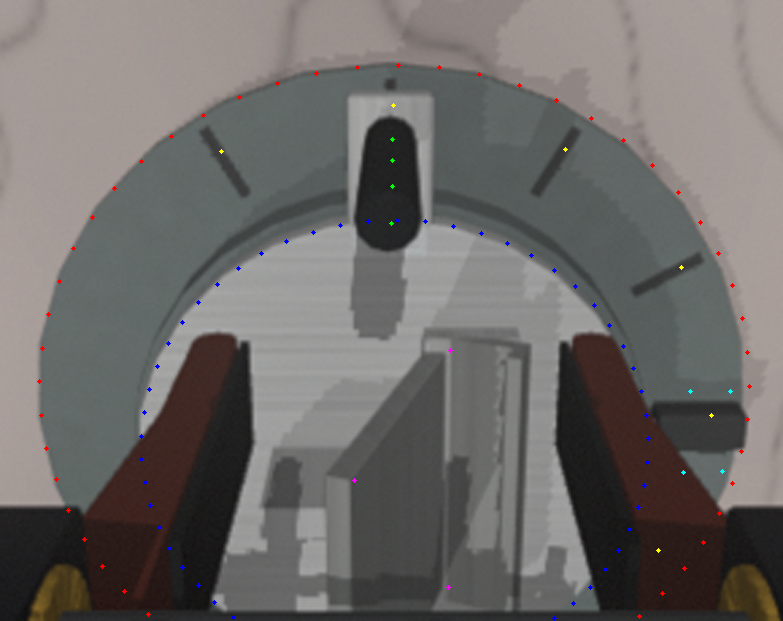

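Call:
carry_out(
  targets=[
    [[0.326, 0.052, 0], -19],
    [[0.326, 0.052, 0], -19],
    [[0.326, 0.052, 0], -19],
    [[0.326, 0.052, 0], -19],
    [[0.326, 0.052, 0], -19],
    [[0.326, 0.052, 0], -19],
    [[0.326, 0.052, 0], -19],
    [[0.326, 0.052, 0], -19],
  ],
)

```text
time_s: 6.35
ee_pos: [0.5472, 0.3233, 0.2478]
eef_rot: [-1.671, -2.658, 0.004]
ft_force: [0.7, 0.2, -0.3]
gripper_width: 0.0526
```

```bash
python3 - <<'E'
from h import *
print(cur()[0],rel([.5506,.3214,.25],26.))
E
```

```text
[0.54718954 0.32325812 0.24779017] (array([-0.0032,  0.0023, -0.0022]), np.float64(-0.32))
```

Call:
carry_out(
  targets=[
    [[0, 0, 0], 0],
    [[0, 0, 0], 0],
    [[0, 0, 0], 0],
    [[0, 0, 0], 0],
    [[0, 0, 0], 0],
    [[0, 0, 0], 0],
    [[0, 0, 0], 0],
    [[0, 0, 0], 0],
  ],
)

```text
time_s: 7.02
ee_pos: [0.5484, 0.3205, 0.2504]
eef_rot: [1.673, 2.659, 0.0]
ft_force: [-0.3, -0.1, 0.5]
gripper_width: 0.0525
```

```bash
python3 - <<'E'
from h import *
T=wristT();np.save('T4.npy',T)
cv2.imwrite('pics/wrist4.png',ctrl.grab_frame('wrist')[:,:,::-1])
print(cur()[0],rel([.5506,.3214,.25],26.))
def tilepts(c,a):
    e=np.array([np.cos(a),np.sin(a),0]);f=np.array([-e[1],e[0],0]);o=[]
    for x in(-.05,-.025,0,.025,.05):
        for y in(-.005,.005): o.append((np.r_[c,.15]+x*e+y*f,(0,0,255)))
    for x in(-.07,.07):
        for y in(-.04,.04): o.append((np.r_[c,.0]+x*e+y*f,(0,255,255)))
    return o
overlay('wrist','pics/wrist4.png','pics/o7.png',tilepts([.5506,.3214],np.radians(-64)),120,100,400,300,2,T)
E
```

```text
[0.54841328 0.32070769 0.25037959] (array([-0.0003,  0.0023,  0.0004]), np.float64(-0.35))
```

View pics/o7.png

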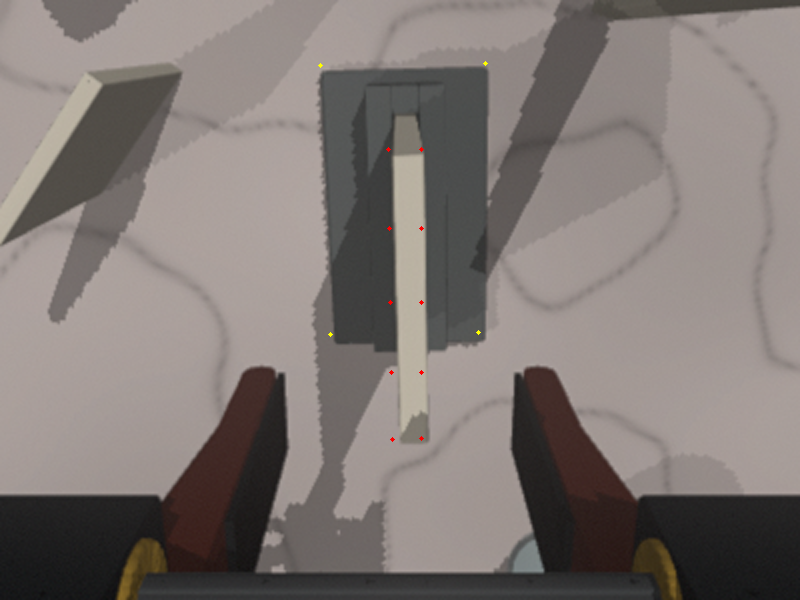

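```bash
python3 - <<'E'
from h import *
T=np.load('T4.npy')
px=lambda p:np.array(p)/2+[120,100]-.5
a=atz('wrist',*px((408,155)),.15,T);b=atz('wrist',*px((415,443)),.15,T)
c=(a+b)/2;d=a-b;n=np.degrees(np.arctan2(d[1],d[0]));print(a,b,c,np.linalg.norm(d),n)
print(rel([c[0],c[1],.13],n-90),cur()[0])
# rel in flange axes
E
```

```text
[0.53029663 0.36511629 0.15      ] [0.57582188 0.27629194 0.15      ] [0.55305926 0.32070411 0.15      ] 0.09981138961588336 117.13655011717294
(array([-0.002 ,  0.0041,  0.1204]), np.float64(-1.49)) [0.54841328 0.32070769 0.25037959]
```

Call:
carry_out(
  targets=[
    [[-0.002, 0.004, 0], -1.5],
    [[-0.002, 0.004, 0.02], -1.5],
    [[-0.002, 0.004, 0.045], -1.5],
    [[-0.002, 0.004, 0.07], -1.5],
    [[-0.002, 0.004, 0.095], -1.5],
    [[-0.002, 0.004, 0.112], -1.5],
    [[-0.002, 0.004, 0.12], -1.5],
    [[-0.002, 0.004, 0.12], -1.5],
  ],
)

```text
time_s: 7.73
ee_pos: [0.5517, 0.3204, 0.1283]
eef_rot: [-1.636, -2.68, 0.005]
ft_force: [0.2, -0.1, -0.8]
gripper_width: 0.0528
```

```bash
python3 - <<'E'
from h import *
print(cur()[0],rel([.55306,.3207,.13],27.1))
cv2.imwrite('pics/wrist5.png',ctrl.grab_frame('wrist')[:,:,::-1])
E
```

```text
[0.55173993 0.32044087 0.12826064] (array([-0.0004,  0.0013, -0.0017]), np.float64(0.08))
```

View pics/wrist5.png

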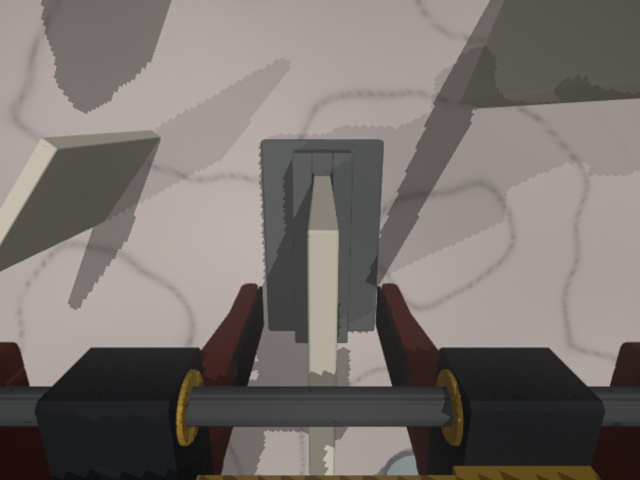

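Tile is centred between the fingers (around column 322). Close with a firm grip, then lift.

Call:
carry_out(
  targets=[
    [[0, 0.001, 0], 0],
    [[0, 0.001, 0], 0],
    [[0, 0.001, 0], 0],
    [[0, 0.001, 0], 0],
    [[0, 0.001, 0], 0],
    [[0, 0.001, 0], 0],
    [[0, 0.001, 0], 0],
    [[0, 0.001, 0], 0],
  ],
  jaw=-1,
  newtons=35,
)

```text
time_s: 8.45
ee_pos: [0.5535, 0.3216, 0.1303]
eef_rot: [-1.637, -2.681, 0.0]
ft_force: [-0.4, -0.8, 2.2]
gripper_width: 0.0098
```

```bash
python3 - <<'E'
from h import *
s=ctrl.observe();print(cur()[0],s['gripper_width'],s['ft_force'],rel([.55306,.3207,.13],27.1))
E
```

```text
[0.55348057 0.32155737 0.13034061] 0.009810065218391053 [-0.382109   -0.83190832  2.23944661] (array([-0.0006, -0.0008,  0.0003]), np.float64(0.08))
```

Call:
carry_out(
  targets=[
    [[0, 0, -0.01], 0],
    [[0, 0, -0.03], 0],
    [[0, 0, -0.055], 0],
    [[0, 0, -0.08], 0],
    [[0, 0, -0.11], 0],
    [[0, 0, -0.14], 0],
    [[0, 0, -0.155], 0],
    [[0, 0, -0.16], 0],
  ],
)

```text
time_s: 9.12
ee_pos: [0.5547, 0.3222, 0.2941]
eef_rot: [1.635, 2.679, 0.007]
ft_force: [0.4, 0.7, -2.5]
gripper_width: 0.0097
```

```bash
python3 - <<'E'
from h import *
s=ctrl.observe();print(cur()[0],s['gripper_width'],s['ft_force'])
f=np.array([np.cos(np.radians(6.8)),np.sin(np.radians(6.8))])
o=C+.02*f
# vertical tile: front bottom corner at ledge distance .013 -> forward .013cos20; centre 5mm behind
ctr=o+f*(.013*np.cos(np.radians(20))-.005); print(o,ctr, .0515+.013*np.sin(np.radians(20)))
print(rel([*ctr,.29],6.8))
E
```

```text
[0.55470953 0.32221615 0.29406976] 0.009729268700951626 [ 0.39817971  0.69996206 -2.54051157]
[ 0.56885931 -0.13063192] [ 0.57602455 -0.12977752] 0.05594626186323369
(array([-0.4118, -0.1877,  0.003 ]), np.float64(20.4))
```

Call:
carry_out(
  targets=[
    [[-0.01, -0.005, 0], 1],
    [[-0.03, -0.014, 0], 3],
    [[-0.057, -0.026, 0], 5],
    [[-0.086, -0.039, 0], 7],
    [[-0.115, -0.052, 0], 9],
    [[-0.144, -0.066, 0], 12],
    [[-0.173, -0.079, 0], 15],
    [[-0.202, -0.092, 0], 18],
  ],
)

```text
time_s: 9.78
ee_pos: [0.5624, 0.0974, 0.288]
eef_rot: [-2.039, -2.387, 0.005]
ft_force: [-0.3, 0.3, -2.2]
gripper_width: 0.0099
```

```bash
python3 - <<'E'
from h import *
s=ctrl.observe();print(cur()[0],s['gripper_width'],rel([.576,-.1298,.29],6.8))
E
```

```text
[0.56238535 0.09744957 0.28799183] 0.00987578374361489 (array([-0.2266, -0.0221, -0.0019]), np.float64(2.19))
```

Call:
carry_out(
  targets=[
    [[-0.035, -0.003, 0], 1],
    [[-0.07, -0.007, 0], 2.2],
    [[-0.105, -0.01, 0], 2.2],
    [[-0.14, -0.014, 0], 2.2],
    [[-0.172, -0.017, 0], 2.2],
    [[-0.2, -0.02, 0], 2.2],
    [[-0.218, -0.022, 0], 2.2],
    [[-0.227, -0.022, 0], 2.2],
  ],
)

```text
time_s: 10.45
ee_pos: [0.5769, -0.1305, 0.288]
eef_rot: [-2.084, -2.347, 0.004]
ft_force: [0.2, 0.6, -2.7]
gripper_width: 0.0097
```

Call:
carry_out(
  targets=[
    [[0, 0, 0], 0],
    [[0, 0, 0], 0],
    [[0, 0, 0], 0],
    [[0, 0, 0], 0],
    [[0, 0, 0], 0],
    [[0, 0, 0], 0],
    [[0, 0, 0], 0],
    [[0, 0, 0], 0],
  ],
)

```text
time_s: 11.12
ee_pos: [0.5786, -0.1273, 0.2902]
eef_rot: [2.081, 2.353, 0.0]
ft_force: [-0.1, 0.8, -2.0]
gripper_width: 0.01
```

```bash
python3 - <<'E'
from h import *
s=ctrl.observe();print(cur()[0],s['gripper_width'],s['ft_force'],rel([.576,-.1298,.29],6.8))
T=wristT();np.save('T6.npy',T)
for n in('wrist','side','top'): cv2.imwrite(f'pics/{n}6.png',ctrl.grab_frame(n)[:,:,::-1])
crop('pics/side6.png','pics/s6.png',270,120,160,160,4)
E
```

```text
[ 0.5786393  -0.12733827  0.2902288 ] 0.0099786119422428 [-0.06839669  0.80858841 -2.01897505] (array([-0.0021, -0.0029,  0.0002]), np.float64(0.23))
```

View pics/s6.png

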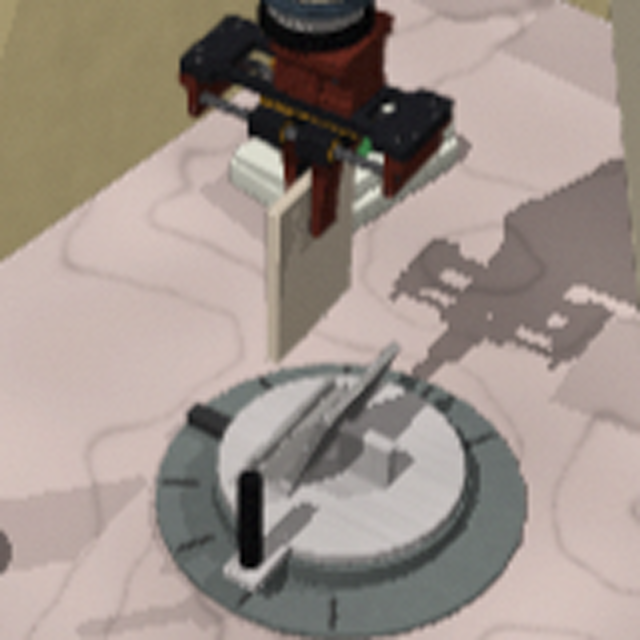

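View pics/wrist6.png

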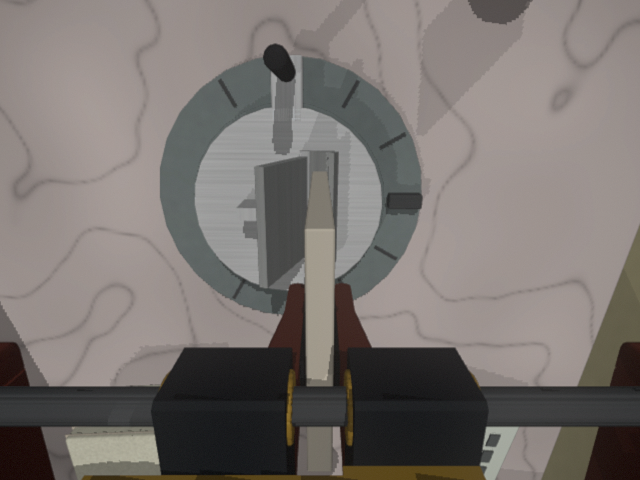

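```bash
python3 - <<'E'
from h import *
T=np.load('T6.npy')
overlay('wrist','pics/wrist6.png','pics/o8.png',standpts(np.r_[C,0],np.radians(6.8),np.pi/2),150,30,290,220,2.7,T)
E
```

```text
(no output)
```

View pics/o8.png

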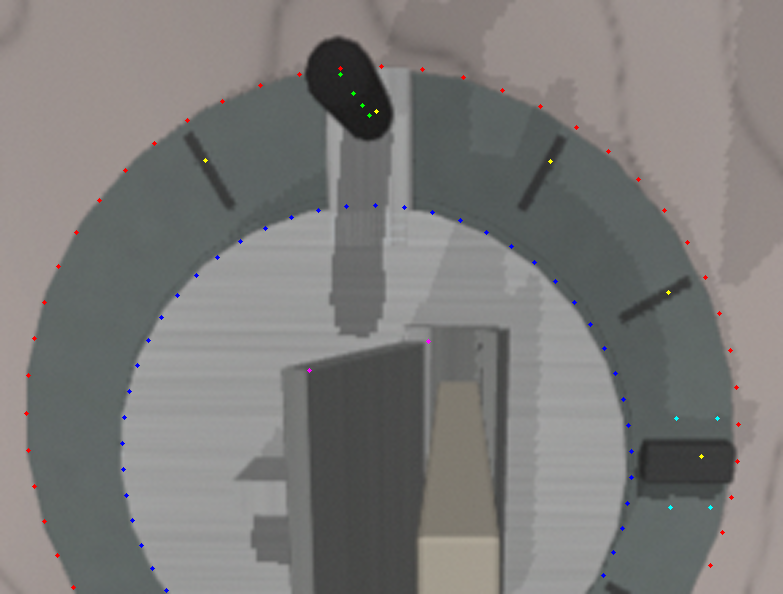

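Call:
carry_out(
  targets=[
    [[-0.002, -0.003, 0.005], 0],
    [[-0.002, -0.003, 0.02], 0],
    [[-0.002, -0.003, 0.04], 0],
    [[-0.002, -0.003, 0.06], 0],
    [[-0.002, -0.003, 0.078], 0],
    [[-0.002, -0.003, 0.092], 0],
    [[-0.002, -0.003, 0.1], 0],
    [[-0.002, -0.003, 0.1], 0],
  ],
)

```text
time_s: 11.93
ee_pos: [0.5746, -0.13, 0.1881]
eef_rot: [-2.08, -2.35, 0.003]
ft_force: [-0.4, 0.2, -2.7]
gripper_width: 0.0097
```

Call:
carry_out(
  targets=[
    [[0, 0, 0], 0],
    [[0, 0, 0], 0],
    [[0, 0, 0], 0],
    [[0, 0, 0], 0],
    [[0, 0, 0], 0],
    [[0, 0, 0], 0],
    [[0, 0, 0], 0],
    [[0, 0, 0], 0],
  ],
)

```text
time_s: 12.6
ee_pos: [0.5759, -0.1301, 0.1903]
eef_rot: [2.082, 2.353, 0.0]
ft_force: [0.3, 0.8, -2.8]
gripper_width: 0.0098
```

```bash
python3 - <<'E'
from h import *
s=ctrl.observe();print(cur()[0],s['gripper_width'],s['ft_force'],rel([.576,-.1298,.1763],6.8))
for n in('wrist','side'): cv2.imwrite(f'pics/{n}7.png',ctrl.grab_frame(n)[:,:,::-1])
crop('pics/side7.png','pics/s7.png',290,150,120,120,5)
E
```

```text
[ 0.5759037  -0.13007476  0.19026641] 0.009831524081103136 [ 0.32338305  0.82999711 -2.82639732] (array([0.0003, 0.0001, 0.014 ]), np.float64(0.19))
```

View pics/s7.png

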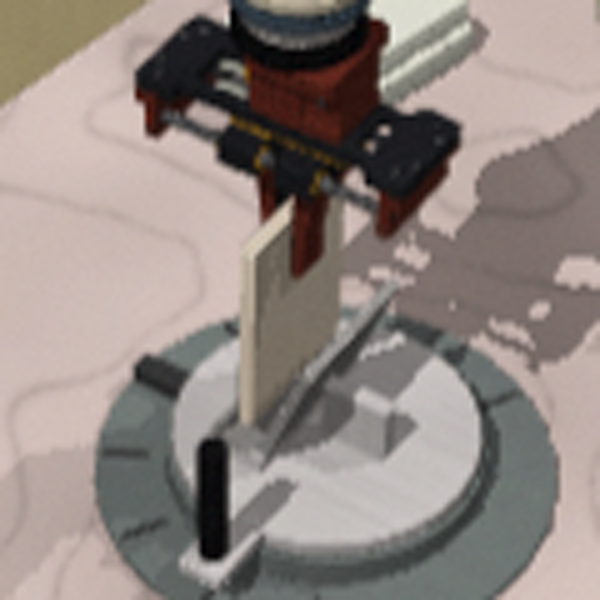

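View pics/wrist7.png

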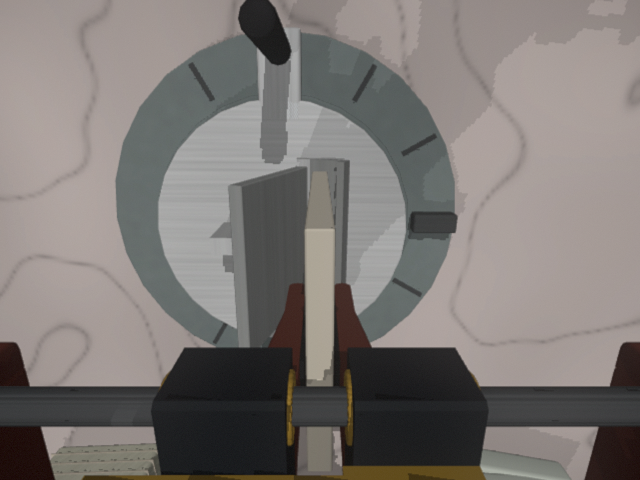

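Call:
carry_out(
  targets=[
    [[0, 0, 0.002], 0],
    [[0, 0, 0.004], 0],
    [[0, 0, 0.006], 0],
    [[0, 0, 0.008], 0],
    [[0, 0, 0.01], 0],
    [[0, 0, 0.011], 0],
    [[0, 0, 0.012], 0],
    [[0, 0, 0.012], 0],
  ],
)

```text
time_s: 13.37
ee_pos: [0.5757, -0.1301, 0.1779]
eef_rot: [-2.082, -2.353, 0.0]
ft_force: [-0.8, 0.5, -2.6]
gripper_width: 0.0099
```

Call:
carry_out(
  targets=[
    [[0, 0, 0.0005], 0],
    [[0, 0, 0.001], 0],
    [[0, 0, 0.001], 0],
    [[0, 0, 0.0015], 0],
    [[0, 0, 0.0015], 0],
    [[0, 0, 0.002], 0],
    [[0, 0, 0.002], 0],
    [[0, 0, 0.002], 0],
  ],
)

```text
time_s: 14.03
ee_pos: [0.576, -0.1301, 0.1767]
eef_rot: [2.082, 2.352, 0.0]
ft_force: [-1.9, 1.0, 5.0]
gripper_width: 0.0096
```

```bash
python3 - <<'E'
from h import *
s=ctrl.observe();print(cur()[0],s['gripper_width'],s['ft_force'],rel([.576,-.1298,.1763],6.8))
E
```

```text
[ 0.5760269  -0.13010999  0.17671698] 0.00961416315502063 [-1.87555454  0.95051185  4.96097597] (array([0.0003, 0.    , 0.0004]), np.float64(0.19))
```

Call:
carry_out(
  targets=[
    [[0, 0, 0], 0],
    [[0, 0, 0], 0],
    [[0, 0, 0], 0],
    [[0, -0.003, 0], 0],
    [[0, -0.006, 0], 0],
    [[0, -0.009, 0], 0],
    [[0, -0.012, 0], 0],
    [[0, -0.015, 0], 0],
  ],
  jaw=-0.55,
)

```text
time_s: 14.7
ee_pos: [0.5605, -0.132, 0.1761]
eef_rot: [-2.082, -2.352, 0.0]
ft_force: [-0.5, 0.2, -0.4]
gripper_width: 0.0198
```

```bash
python3 - <<'E'
from h import *
s=ctrl.observe();print(cur()[0],s['gripper_width'],s['ft_force'])
for n in('wrist','side'): cv2.imwrite(f'pics/{n}8.png',ctrl.grab_frame(n)[:,:,::-1])
a=cv2.imread('pics/side8.png')[150:270,290:410];b=cv2.imread('pics/wrist8.png')
cv2.imwrite('pics/m8.png',np.hstack([cv2.resize(a,(400,400),interpolation=cv2.INTER_CUBIC),cv2.resize(b,(400,400))]))
E
```

```text
[ 0.56047089 -0.13197237  0.17605738] 0.019796423329095314 [-0.52221732  0.1830659  -0.39960417]
```

View pics/m8.png

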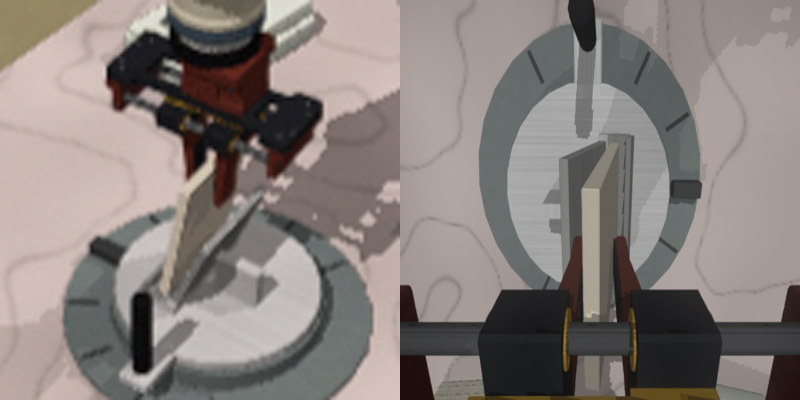

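The tile is leaning back, carried by the rear finger, with its foot behind the lip. Continue leading it back while opening.

Call:
carry_out(
  targets=[
    [[0, -0.003, 0], 0],
    [[0, -0.006, 0], 0],
    [[0, -0.009, 0], 0],
    [[0, -0.012, 0], 0],
    [[0, -0.014, 0], 0],
    [[0, -0.016, 0], 0],
    [[0, -0.018, 0], 0],
    [[0, -0.02, 0], 0],
  ],
  jaw=-0.4,
)

```text
time_s: 15.47
ee_pos: [0.5409, -0.1344, 0.1762]
eef_rot: [2.082, 2.353, 0.0]
ft_force: [0.3, -0.5, 0.5]
gripper_width: 0.0262
```

Call:
carry_out(
  targets=[
    [[0, 0, 0], 0],
    [[0, 0, 0], 0],
    [[0, -0.002, 0], 0],
    [[0, -0.004, 0], 0],
    [[0, -0.006, 0], 0],
    [[0, -0.008, 0], 0],
    [[0, -0.009, 0], 0],
    [[0, -0.009, 0], 0],
  ],
  jaw=-0.15,
)

```text
time_s: 16.13
ee_pos: [0.532, -0.1355, 0.1762]
eef_rot: [-2.082, -2.353, 0.0]
ft_force: [-0.1, 0.2, -0.5]
gripper_width: 0.0375
```

```bash
python3 - <<'E'
from h import *
s=ctrl.observe();print(cur()[0],s['gripper_width'],s['ft_force'])
for n in('wrist','side'): cv2.imwrite(f'pics/{n}9.png',ctrl.grab_frame(n)[:,:,::-1])
a=cv2.imread('pics/side9.png')[150:270,290:410];b=cv2.imread('pics/wrist9.png')
cv2.imwrite('pics/m9.png',np.hstack([cv2.resize(a,(400,400),interpolation=cv2.INTER_CUBIC),cv2.resize(b,(400,400))]))
E
```

```text
[ 0.53197977 -0.13547338  0.17616913] 0.037540115241579505 [-0.10601924  0.21803598 -0.50348294]
```

View pics/m9.png

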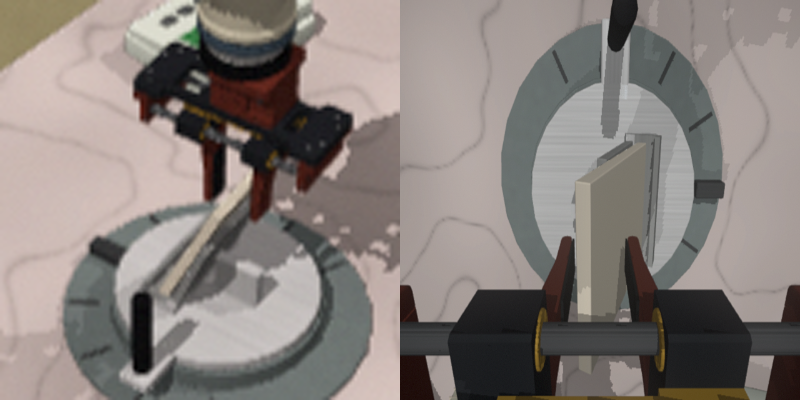

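Call:
carry_out(
  targets=[
    [[0, 0, -0.003], 0],
    [[0, 0, -0.01], 0],
    [[0, 0, -0.025], 0],
    [[0, 0, -0.045], 0],
    [[0, 0, -0.07], 0],
    [[0, 0, -0.1], 0],
    [[0, 0, -0.125], 0],
    [[0, 0, -0.13], 0],
  ],
)

```text
time_s: 16.9
ee_pos: [0.5343, -0.136, 0.3114]
eef_rot: [2.077, 2.348, 0.005]
ft_force: [0.2, -0.6, 0.1]
gripper_width: 0.0373
```

Call:
carry_out(
  targets=[
    [[-0.03, 0, 0], 0],
    [[-0.06, 0, 0], 0],
    [[-0.09, 0, 0], 0],
    [[-0.12, 0, 0], 0],
    [[-0.15, 0, 0], 0],
    [[-0.18, 0, 0], 0],
    [[-0.2, 0, 0], 0],
    [[-0.2, 0, 0], 0],
  ],
)

```text
time_s: 17.57
ee_pos: [0.5564, -0.3374, 0.3054]
eef_rot: [2.085, 2.349, -0.001]
ft_force: [-0.6, 0.2, -0.8]
gripper_width: 0.0372
```

Call:
carry_out(
  targets=[
    [[0, 0, 0], 0],
    [[0, 0, 0], 0],
    [[0, 0, 0], 0],
    [[0, 0, 0], 0],
    [[0, 0, 0], 0],
    [[0, 0, 0], 0],
    [[0, 0, 0], 0],
    [[0, 0, 0], 0],
  ],
)

```text
time_s: 18.23
ee_pos: [0.5566, -0.3337, 0.3062]
eef_rot: [2.081, 2.353, -0.0]
ft_force: [-0.2, 0.5, -0.4]
gripper_width: 0.0375
```

```bash
python3 - <<'E'
from h import *
s=ctrl.observe();print(cur()[0],s['gripper_width'],s['ft_force'])
for n in('side','top'): cv2.imwrite(f'pics/{n}10.png',ctrl.grab_frame(n)[:,:,::-1])
pts=[]
f=np.array([np.cos(np.radians(6.8)),np.sin(np.radians(6.8)),0]);h=np.array([-f[1],f[0],0]);th=np.radians(20)
o=np.r_[C,.0515]+.02*f;up=np.array([0,0,np.cos(th)])-np.sin(th)*f;fr=np.cos(th)*f+np.array([0,0,np.sin(th)])
for x in(-.05,.05):
  for y in(0,.01):
    for z in(0,.14): pts.append((o+x*h+y*fr+z*up,(0,0,255)))
ha=np.radians(96.8)
for z in(.042,.09,.135): pts.append((np.r_[C+.125*np.array([np.cos(ha),np.sin(ha)]),z],(0,255,0)))
overlay('side','pics/side10.png','pics/o10s.png',pts,290,160,120,120,5)
overlay('top','pics/top10.png','pics/o10t.png',pts,300,190,120,110,5)
E
```

```text
[ 0.55657783 -0.33371843  0.30622667] 0.037517079999479494 [-0.21367603  0.53540257 -0.39796245]
```

View pics/o10s.png

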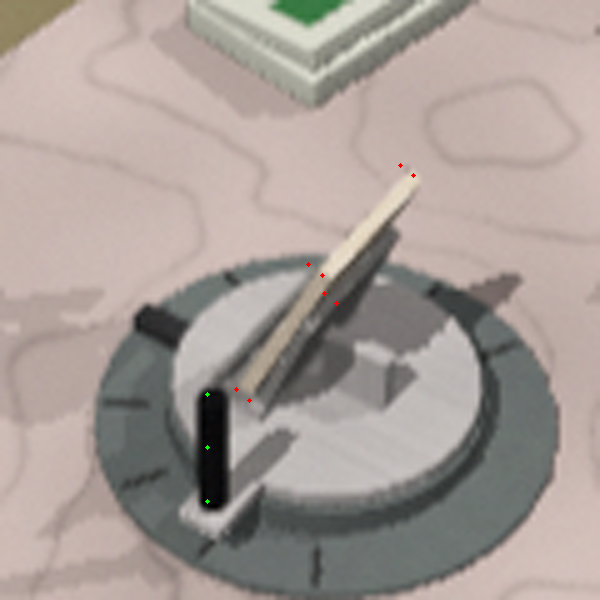

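View pics/o10t.png

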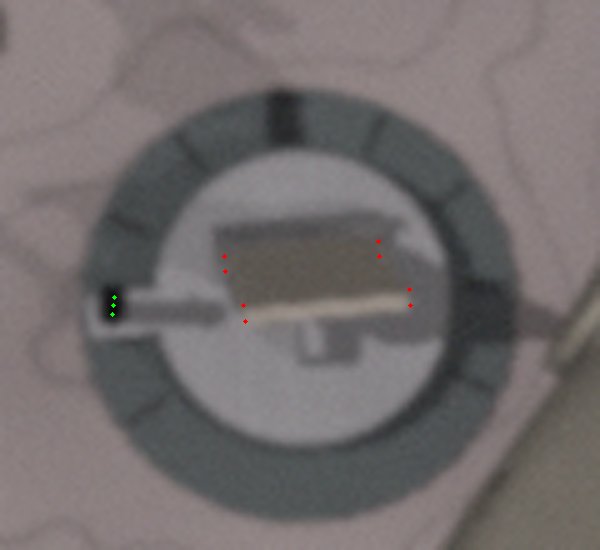

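```bash
python3 - <<'E'
from h import *
cv2.imwrite('pics/side11.png',ctrl.grab_frame('side')[:,:,::-1])
crop('pics/side11.png','pics/s11.png',325,185,65,65,9)
E
```

```text
(no output)
```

View pics/s11.png

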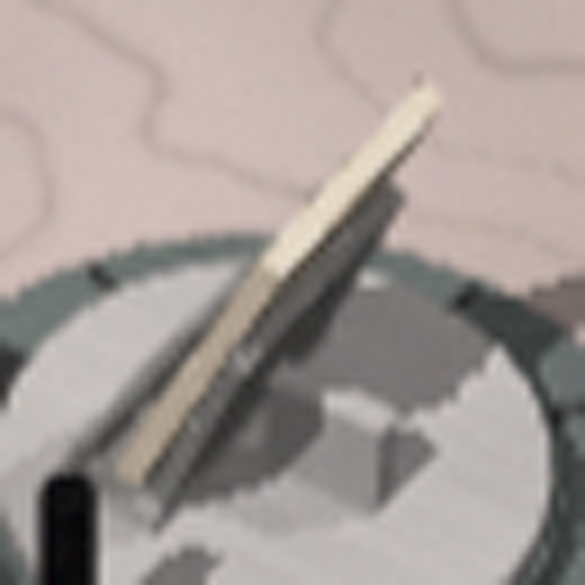

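View pics/side11.png

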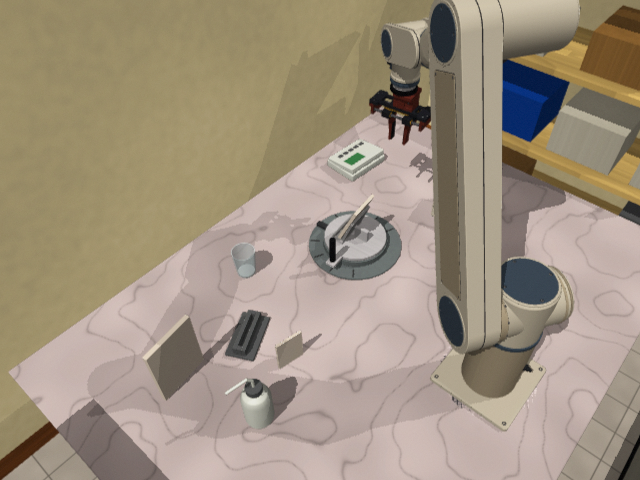

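```bash
python3 - <<'E'
from station import ctrl
print(ctrl.observe()['time_s']);print(ctrl.finish_job())
E
```

```text
18.3833
the job is handed in; nothing more can be done
None
```

I turned the stand's top 90° anticlockwise, from the index block to the third click, and only then lifted the middle-sized tile out of its rack. I lowered it onto the ledge, led it back onto the sloped rest with the rear finger, let go and moved clear. I handed the job in at 18.4 s; it reports no verdict.

**Last checks:**
- **Handle:** the last side and top pictures show it over the third mark past the index block.
- **Tile:** it is centred behind the lip and looks parallel to and flush against the rest. Contact came within about 1 mm of the height I worked out.
- **Bystanders:** the wash bottle and beaker look unmoved in the side picture; I did not measure them.
- **Robot:** the gripper is about 0.2 m away from the stand and empty.

**One disagreement:** the side-camera overlay sat about 2–3 mm off the tile's outline. The handle was off too, by about 1 mm in the same picture, so I took it as mostly calibration error. The top-camera overlay matched the tile.

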